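Fill the vacuum keeper and hold its lid at the purge mark

ROBOT

A 6-joint arm with a two-finger parallel gripper is mounted at the origin on a cart in front of the work surface, level with it; the furniture and walls round the work are solid. World frame = base frame: x ahead of the robot, y to its left, z up, the work surface at z = 0. Lengths are in m, angles in rad, forces in N, time in s.
With the tool pointing down it reaches from about 0.375 to 0.975 m from the base axis. Payload 3.8 kg.
Tool frame: the origin (TCP) lies midway between the tips of the shut fingers; the grasp point (between the pads) lies 19 mm behind it; z points along the fingers, y is the line along which they close (so a half turn about z gives the same grasp; the last joint's range is limited). The gripper opens to 85 mm and grips with 20 to 120 N. Pads are 22 mm wide; open, the fingers measure 114 mm over their backs; the gripper's body (76 mm by 85 mm) begins 54 mm behind the grasp point. The pads swing forward as they close: fully open they stand 13 mm farther back than shut.
Start: joints at [-1.25, 0.264, 1.604, -0, 1.274, -0.037], TCP at [0.236, -0.632, 0.231] pointing down, gripper open.
Joint ranges: [-2.63, 2.63], [-0.94, 2.18], [0.31, 2.57], [-1.31, 4.45], [0, 2.66], [-2.55, 2.55]. Speed limits (rad/s): [2.57, 2.57, 3.14, 3.14, 3.14, 3.14].

INTERFACE

Orientations are given as a rotation vector (axis times angle).
In Python, from workcell import status, read_camera, workorder, masks_of gives the robot as it stands.
- The arm moves only by the tool drive_tool, never from a script. Its argument "rows" is a list of rows, each a list of 7 numbers: the turn, a rotation vector about the tool's x, y, z in degrees, then the shift along the tool's x, y, z in m, then the opening, from 0 (shut) to 1 (fully open). In form: [[ax, ay, az, tx, ty, tz, claw], ...]. A call has 1 to 8 rows; each row shifts and turns the commanded pose from where the row before left it, along the tool's axes as they then stand; what a row does not reach is not made up. A row lasts 1/12 s, in which the tool goes at most 41.7 mm and 7.16 degrees, less where a joint would pass 70% of its speed; a pose out of reach is approached as far as the arm can. A call is refused whole if a number of a shift passes 0.0417 or a number of a turn 7.16, either way. A call with a gripper value outside its range is refused whole. The fingers move at their own pace and stop on an object; "force" is the grip in N (left out, the last holds). Time passes only in rows, so rows that do not move let the fingers close. It gives the time, the measured TCP pose, the force, the opening and the grip force at its end, in the units of the state.
- status.read_state(): the state, without advancing time (a new reading comes with each control period).
- read_camera(name): name is "side" or "top"; returns a dict with "color" (420x560x3 uint8, red, green, blue), "intrinsics" (3x3 intrinsics, pixels), "world_from_camera" (4x4, takes a point from camera to world coordinates). Camera axes: x right, y up, looking along -z (the intrinsics and any distortion apply to the point x, -y, -z); pixel columns grow to the right and rows downward; lengths in m; the calibration is good to about 2 mm. A picture is of the moment at which its call begins. There is no depth.
- workorder.finish_job(): hands the job in; it is judged then, once.
Trained networks look in a picture, given as the dict that the camera call returned (one of the last four; its "shot" number tells which), for a name from the list of things; names that differ only in an ending like _2 or _b are one class to them, and where a whole thing is asked for, a point or a joint stands for the part that bears it (a point fixed in the world has none). Each returns a list of dicts, best first, with "score" (0 to 1); they miss things now and then, are a little off and sometimes report something else, mostly with a low value. They report only what shows in the picture. A call takes as long as a camera call. They do not tell look-alikes from the thing itself.
- masks_of(picture, name): "mask" (420x560 bool, what is visible of it) and "bbox" ([left, top, right, bottom] in pixels, round what is visible of it).
The state is a dict: "time": time; "q": joint angles; "joint_vel": joint speeds; "joint_torque": joint torques, N m; "tool_pos": TCP position; "tcp_rot": TCP orientation; "wrist_force": force on the tool from outside, world axes, zero at the start; "torque": the same for the moment, N m; "width": opening from 0.0 (shut) to 1.0 (fully open); "grip_force": force on a finger pad.
Only numpy, scipy, OpenCV 4.12 (cv2) and the standard library are available. Lean on these libraries where they do the work, as an engineer would, in place of code of your own. Each camera call takes 0.05 s, during which the arm holds its last target. There are 200 camera calls.

TASK

Stand the two loose spice jars from the worktop upright in the two free cells of the vacuum keeper, one jar to a cell. Then fit the clear bayonet lid: lower its two lugs through the notches of the blue collar until it is fully seated, and twist it clockwise (seen from above) so that its bar handle points at the green purge marks, half way to the red marks, never as far as the catch that clicks there. A spring turns the lid back, so finish while still gripping the lid and holding it still at the green marks; leave everything else where it is.

Things in the scene. Friction and masses are not known exactly. Their poses are not given: they have to be found in the camera images.
- keeper: vacuum keeper fixed to the worktop: round white bowl on a grey foot, 180 mm across, 76 mm high, blue collar. Origin: centre of its underside, z up. Inside (radius 56 mm) three upright dividers, 3 mm thick, tops 58 mm above the worktop, make three equal cells, each for a round thing up to 50 mm wide, centred 30.8 mm from the axis, at 90 (taken), 210 and 330 degrees counterclockwise from its +x
- collar (a point): centre of the collar's top, 76 mm above the worktop. The collar's lip is 5 mm thick, 176 mm across outside, with an opening of radius 69 mm and two notches for the lugs at the keeper's +x and -x, about 30 mm wide, reaching out to radius 84 mm
- seat (a point): centre of the gallery floor under the lip, 62 mm above the worktop: the lid's origin comes here when seated. The gallery is 9 mm high, radius 84 mm; it lets the lugs turn clockwise only
- green (a point): one of the two green purge marks on the collar's top, 79 mm from the axis, 0.6 rad (34 degrees) clockwise of the +x notch; the other lies across from it
- red (a point): one of the two red marks on the collar's top, 1.2 rad (69 degrees) clockwise of the +x notch; the other lies across from it
- lid: clear dome lid with a black rim, 128 mm wide, loose, 0.10 to 0.21 kg, standing on its rim. Origin: centre of its underside, z up. Two black lugs 16 mm wide, 5 mm thick stand out along its x and -x at the very bottom, to 79 mm from the axis. The dome is 80 mm high; on it a black bar handle lies along x over the lugs, 64 mm long, 20 mm wide, from 80 to 110 mm high. A half turn makes no difference
- cell0 (a point): centre of the floor of the cell toward the keeper's +y, which holds jar_c, 22 mm above the worktop
- cell1 (a point): centre of the floor of the free cell at 210 degrees, 22 mm above the worktop
- cell2 (a point): centre of the floor of the free cell at 330 degrees, 22 mm above the worktop
- turn (a joint): sprung ring in the gallery which the lugs push round, rad: 0 with the lid out or just entered, growing as the lid turns clockwise; it reads the lid's turn from the notch less about 0.06 rad (0.54 at the green mark). It pushes back with about 0.12 N m at first and 0.29 N m at the green mark, and returns by itself.
- catch (a joint): stiff sprung catch in the gallery, rad: 0 at rest. A lug meets it when the lid has turned about 1.1 rad; pressed in beyond 0.04 it has clicked.
- jar_a: spice jar with a black cap, loose on the worktop, 41 mm across, 105 mm high, about 0.11 kg; origin: centre of its underside, z up
- jar_b: second spice jar with a black cap, loose on the worktop, of the same size; origin: centre of its underside, z up
- jar_c: spice jar of the same kind, already standing in the keeper's cell0; stays there
- tin: low round food tin, 86 mm wide, 40 mm high, loose, behind the work; origin: centre of its underside; leave it alone
- mug: green and white mug, 86x120x88 mm, loose, at the left; origin: underside; leave it alone
- bowl: small green bowl, 115 mm wide, 52 mm high, loose, at the left; origin: underside; leave it alone
There are look-alikes about, which are no part of the job. What is shaped like the jar_b but orange is not meant.

How it is judged:
By the outcome, as a careful person would: the job done as asked, in the order asked, and still so for the second after the job is handed in, while the arm keeps its last pose, push and grip.
It also fails if it takes over 72 s, if anything falls off the work surface, if the arm or the gripper's body presses on something with over 40 N, if the wrist force passes 120 N, or if a joint passes its speed limit or range.

## Working session

There is one attempt and no reset: what is moved stays moved. The work goes in short steps, Python scripts to look and compute and a tool call to move; the robot and the scene stay as the last step left them, time stands still between calls to the robot, and variables do not carry over. Pictures are saved under pics/ and viewed, at most 10 in all, crops included, and the job is handed in when it is done.

Besides the shell and the picture viewer there is one more tool, called as a command line: name --pt "numbers of a row" for each row, then --argument value for the rest. drive_tool: Moves the arm, as the interface text tells. Its arguments: {"type":"object","properties":{"rows":{"type":"array"},"force":{"type":"number"}},"required":["rows"]}

```bash
ls; mkdir -p pics; cat > h.py <<'E'
import numpy as np, cv2
from workcell import status, read_camera, workorder, masks_of
def save(p,n): cv2.imwrite('pics/'+n,p['color'][:,:,::-1])
def ray(p,uv):
    K=p['intrinsics'];T=p['world_from_camera']
    a=np.linalg.inv(np.array(K))@[uv[0],uv[1],1]
    d=np.array(T)[:3,:3]@[a[0],-a[1],-a[2]]
    return np.array(T)[:3,3],d
def at(p,uv,z):
    o,d=ray(p,uv);return o+d*(z-o[2])/d[2]
def proj(p,X):
    T=np.array(p['world_from_camera']);c=T[:3,:3].T@(np.array(X)-T[:3,3])
    v=np.array(p['intrinsics'])@[c[0],-c[1],-c[2]];return v[:2]/v[2]
E
python3 - <<'E'
from h import *
for n in('top','side'):
    p=read_camera(n);save(p,n+'0.png');print(n,p.keys(),p['world_from_camera'],p['intrinsics'])
    for t in('keeper','lid','jar_a','tin','mug','bowl'):
        for m in masks_of(p,t):
            ys,xs=np.where(m['mask']);print(t,round(m['score'],2),m['bbox'],round(xs.mean(),1),round(ys.mean(),1),len(xs))
print(status.read_state())
a=cv2.imread('pics/top0.png');b=cv2.imread('pics/side0.png')
E
```

```text
pics
top dict_keys(['color', 'intrinsics', 'world_from_camera', 'shot']) [[ 0.02580514  0.9801672  -0.19648499  0.36554144]
 [-0.99943316  0.02104486 -0.02627694  0.1967348 ]
 [-0.0216208   0.19705169  0.98015467  1.28948462]
 [ 0.          0.          0.          1.        ]] [[405.61082958   0.         280.66834244]
 [  0.         405.61082958 206.82860283]
 [  0.           0.           1.        ]]
keeper 0.66 [323.3, 202.1, 382.7, 264.0] 352.9 231.7 2595
lid 0.64 [259.6, 232.2, 301.3, 282.6] 280.5 254.6 1478
jar_a 0.69 [247.5, 197.5, 267.4, 216.5] 259.2 204.3 204
jar_a 0.64 [289.4, 188.7, 304.2, 209.7] 296.0 201.1 236
jar_a 0.37 [176.6, 192.3, 208.0, 226.1] 192.4 210.4 815
tin 0.69 [320.0, 140.6, 347.1, 173.7] 333.5 157.0 632
mug 0.93 [178.7, 192.3, 208.0, 229.3] 192.2 210.7 799
mug 0.62 [321.9, 202.4, 383.4, 264.6] 352.7 231.6 2628
bowl 0.8 [160.6, 234.6, 201.8, 273.2] 181.3 253.4 1093
side dict_keys(['color', 'intrinsics', 'world_from_camera', 'shot']) [[-0.99695521  0.06113462 -0.04840317  0.5708129 ]
 [-0.07586118 -0.61682687  0.78343455  1.05516459]
 [ 0.0180386   0.78472108
[... 706 characters left out ...]
'time': 0.7, 'q': array([-1.24989092e+00,  2.63849737e-01,  1.60398149e+00, -3.19006821e-05,
        1.27368225e+00, -3.68888942e-02]), 'joint_vel': array([ 2.28090629e-03,  3.25400682e-04,  1.75645406e-03, -5.86931973e-05,
        2.24582879e-04, -9.16930639e-04]), 'joint_torque': array([-5.80818141e-04, -5.14838541e+01, -3.67615807e+01, -1.03415202e-04,
        6.50358143e-04, -1.87560926e-05]), 'tool_pos': array([ 0.23638999, -0.63226562,  0.23132364]), 'tcp_rot': array([ 3.09137054e+00,  5.59028642e-01, -2.98291373e-05]), 'wrist_force': array([-0.31243244,  0.41170095,  0.73640997]), 'torque': array([-0.01583327, -0.00248322,  0.03770001]), 'grip_force': 0.0, 'width': 1.0016901099595963}
```

View pics/top0.png

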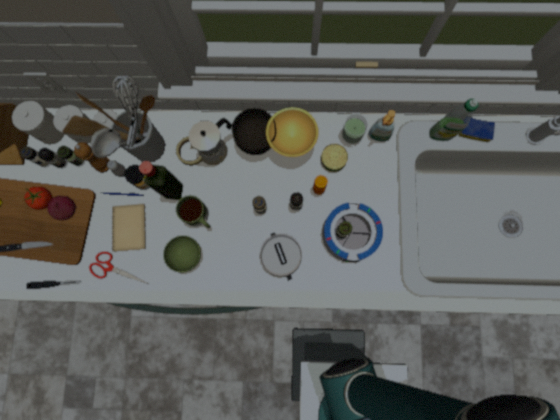

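View pics/side0.png

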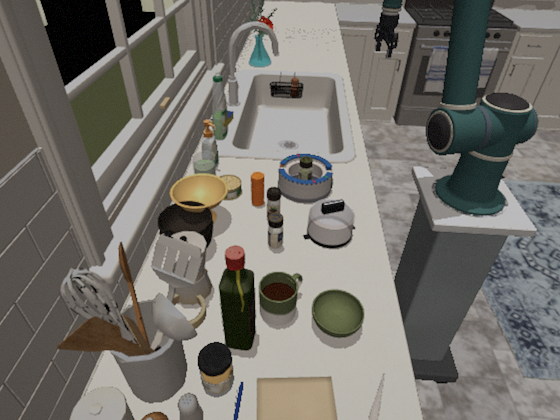

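The picture shows the candidates for the jars: in the top view, (259,204) and (296,201) are dark-capped. (320,185) is orange, so it's the look-alike. One enlarged crop will confirm this and show the marks.

```bash
python3 - <<'E'
from h import *
a=cv2.imread('pics/top0.png')[175:290,240:395];b=cv2.imread('pics/side0.png')[145:255,215:365]
a=cv2.resize(a,None,fx=5,fy=5,interpolation=cv2.INTER_CUBIC);b=cv2.resize(b,None,fx=5,fy=5,interpolation=cv2.INTER_CUBIC)
cv2.imwrite('pics/c1.png',np.clip(a*1.6,0,255));cv2.imwrite('pics/c2.png',np.clip(b*1.2,0,255))
p=read_camera('top');s=read_camera('side')
# triangulate features roughly
print('keeper ctr z76',at(p,(352.9,231.7),.07),'side',at(s,(305.5,176),.076))
print('jars top',at(p,(259,201),.105),at(p,(296,197),.105),'side',at(s,(275,218),.105),at(s,(273,189),.105))
print('lid',at(p,(280.7,255),.06))
E
```

```text
keeper ctr z76 [0.53813734 0.00942851 0.07      ] side [0.53900904 0.06355024 0.076     ]
jars top [0.61937477 0.29377129 0.105     ] [0.63395194 0.18339915 0.105     ] side [0.61617093 0.30506786 0.105     ] [0.63134249 0.18039759 0.105     ]
lid [0.46364918 0.22576976 0.06      ][ WARN:0@0.325] global loadsave.cpp:1063 imwrite_ Unsupported depth image for selected encoder is fallbacked to CV_8U.
```

View pics/c1.png

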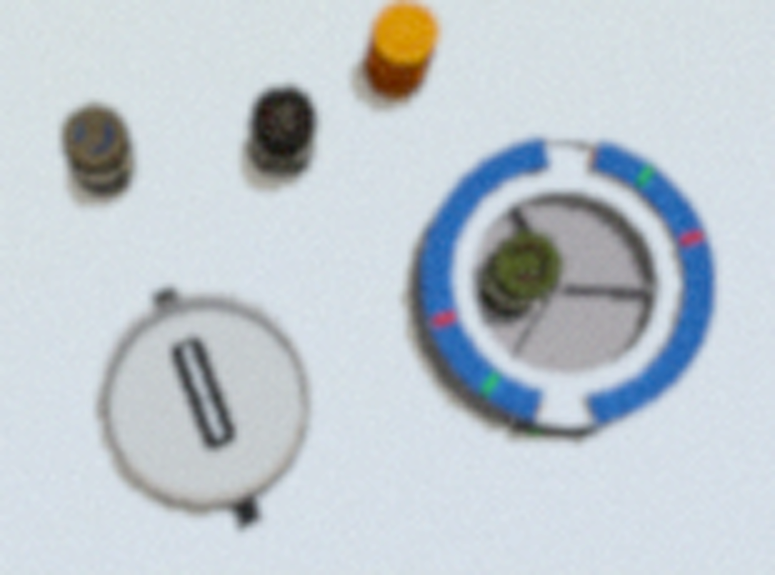

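View pics/c2.png

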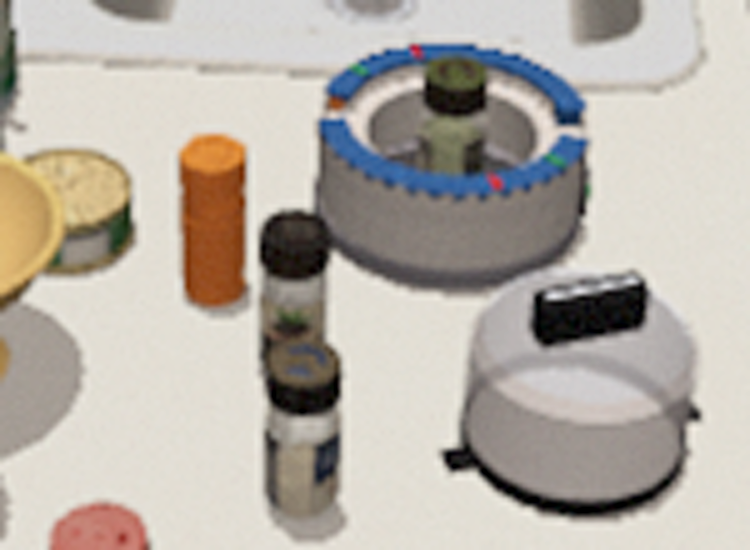

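The crops confirm two black-capped jars, jar_a at about (259,204) and jar_b at about (296,201). The orange one at (320,185) is not meant. Keeper +x points up in the top view, since jar_c is on its left. I'll fit the poses now.

```bash
cat > fit.py <<'E'
from h import *
from scipy.optimize import least_squares
p=read_camera('top');s=read_camera('side')
T=lambda u,v:np.array([240+(u+.5)/5-.5,175+(v+.5)/5-.5]);S=lambda u,v:np.array([215+(u+.5)/5-.5,145+(v+.5)/5-.5])
def refine(q,uv,kind):
    I=q['color'].astype(float);u,v=np.round(uv).astype(int);w=3
    P=I[v-w:v+w+1,u-w:u+w+1];r,g,b=P[...,0],P[...,1],P[...,2]
    c=np.clip(r-np.maximum(g,b)-15 if kind=='r' else g-np.maximum(r,b)-10,0,None)
    yy,xx=np.mgrid[v-w:v+w+1,u-w:u+w+1]
    return np.array([(c*xx).sum(),(c*yy).sum()])/c.sum() if c.sum()>0 else uv
def fit(obs,x0,yaw=True):
    def f(x):
        c,sn=np.cos(x[2]),np.sin(x[2]);r=[]
        for q,X,uv in obs:
            W=[x[0]+c*X[0]-sn*X[1],x[1]+sn*X[0]+c*X[1],X[2]];r+=list(proj(q,W)-uv)
        return r
    o=least_squares(f,x0,loss='soft_l1');return o.x,np.round(o.fun.reshape(-1,2),1).tolist()
if __name__=='__main__':
    pol=lambda a,r=.079,z=.076:(r*np.cos(a),r*np.sin(a),z)
    obs=[]
    for k,a,t,sd in(('r',-1.2,(693,238),(417,50)),('r',np.pi-1.2,(444,319),(496,182)),('g',-.6,(647,175),(360,70)),('g',np.pi-.6,(490,383),(556,160))):
        obs+=[(p,pol(a),refine(p,T(*t),k)),(s,pol(a),refine(s,S(*sd),k))]
    for o in(obs,obs[::2],obs[1::2]):
        x,r=fit(o,[.54,.03,0]);print('keeper',x.round(4),np.degrees(x[2]).round(1),r)
    H=lambda x,y,z:(x,y,z)
    lo=[(p,(.072,0,.005),T(165,298)),(p,(-.072,0,.005),T(246,513)),(p,(0,0,.11),T(203,392)),(p,(.032,0,.11),T(187,343)),(p,(-.032,0,.11),T(219,441)),
        (s,(.072,0,.003),S(458,460)),(s,(-.072,0,.003),S(697,413)),(s,(0,0,.11),S(590,291)),(s,(.032,0,.11),S(537,302)),(s,(-.032,0,.11),S(643,279))]
    for o in(lo,lo[:5],lo[5:]):
        x,r=fit(o,[.46,.23,.3]);print('lid',x.round(4),np.degrees(x[2]).round(1),r)
    a=np.linspace(0,2*np.pi,60)
    cyl=[(.0205*np.cos(t),.0205*np.sin(t),z) for t in a for z in(0,.105)]
    def bb(q,x):
        P=np.array([proj(q,(x[0]+c[0],x[1]+c[1],c[2])) for c in cyl]);return np.r_[P.min(0),P.max(0)]
    for n,bt,bs in(('a',(62,102,132,197),(266,337,340,515)),('b',(250,87,316,180),(260,211,328,None))):
        t=np.r_[T(*bt[:2]),T(*bt[2:])];m=3 if bs[3] is None else 4
        sb=np.r_[S(*bs[:2]),S(bs[2],bs[3] or 0)]
        for w in((1,1),(1,0),(0,1)):
            o=least_squares(lambda x:np.r_[w[0]*(bb(p,x)-t),w[1]*(bb(s,x)-sb)[:m]],[.62,.25]);print(n,o.x.round(4),o.fun.round(1))
E
python3 fit.py
```

```text
keeper [ 0.5412  0.0102 -0.0316] -1.8 [[-0.2, 0.2], [-0.2, -0.4], [-0.3, 0.2], [-0.3, -0.6], [-0.4, 0.3], [-0.1, -0.6], [-0.1, 0.1], [-0.1, -0.6]]
keeper [ 0.5418  0.0094 -0.0329] -1.9 [[0.1, 0.0], [-0.1, -0.0], [-0.2, 0.1], [0.1, -0.1]]
keeper [ 0.5406  0.0134 -0.03  ] -1.7 [[-0.1, 0.1], [-0.1, -0.0], [0.0, -0.1], [0.1, -0.0]]
lid [0.465  0.2286 0.3823] 21.9 [[-0.3, 0.5], [-0.6, 0.4], [-0.8, 0.1], [-1.5, -0.4], [-0.2, 0.7], [-0.8, -0.8], [-2.6, -1.1], [0.3, -1.1], [-0.1, -1.2], [0.4, -0.7]]
lid [0.4659 0.2267 0.3801] 21.8 [[0.4, 0.2], [0.0, 0.2], [-0.2, -0.2], [-0.8, -0.7], [0.5, 0.4]]
lid [0.4643 0.2328 0.3751] 21.5 [[-0.7, 0.1], [-2.2, 0.0], [0.6, -0.1], [0.2, -0.3], [0.8, 0.3]]
a [0.6171 0.2954] [-0.4  0.1  1.2  0.7 -1.  -1.5  0.2  2.2]
a [0.6183 0.2965] [-0.8 -0.3  0.8  0.4 -0.  -0.  -0.   0. ]
a [0.6163 0.2936] [ 0.   0.   0.   0.  -0.6 -1.9  0.6  1.7]
b [0.6302 0.1839] [-0.6 -0.4 -0.1  0.9 -0.7 -1.3  0.4]
b [0.6308 0.1827] [-0.3 -0.7  0.3  0.7 -0.  -0.   0. ]
b [0.6293 0.1901] [-0.  -0.  -0.   0.  -0.6 -0.   0.5]
```

drive_tool --pt "0 0 -3.85 0 0 0 1" --pt "0 0 -3.85 0 0 0 1" --pt "0 0 0 0.0298 -0.0245 0 1" --pt "0 0 0 0.0298 -0.0245 0 1" --pt "0 0 0 0.0298 -0.0245 0 1" --pt "0 0 0 0.0298 -0.0245 0 1" --pt "0 0 0 0.0298 -0.0245 0 1" --pt "0 0 0 0.0298 -0.0245 0 1" --force 40

```text
time: 1.57
tool_pos: [0.3248, -0.4166, 0.2314]
tcp_rot: [3.047, 0.764, 0.0]
wrist_force: [1.2, 0.3, -0.1]
width: 1.0
grip_force: 0.0
```

drive_tool --pt "0 0 0 0.0298 -0.0245 0 1" --pt "0 0 0 0.0298 -0.0245 0 1" --pt "0 0 0 0.0298 -0.0245 0 1" --pt "0 0 0 0.0298 -0.0245 0 1" --pt "0 0 0 0.0298 -0.0245 0 1" --pt "0 0 0 0.0298 -0.0245 0 1" --pt "0 0 0 0.0298 -0.0245 0 1" --pt "0 0 0 0.0298 -0.0245 0 1"

```text
time: 2.23
tool_pos: [0.4424, -0.131, 0.2318]
tcp_rot: [3.046, 0.765, 0.002]
wrist_force: [0.6, -0.4, -0.1]
width: 1.002
grip_force: 0.0
```

```bash
cat >> h.py <<'E'
from scipy.spatial.transform import Rotation as R
def rel(target,yang=None):
    s=status.read_state();M=R.from_rotvec(s['tcp_rot']).as_matrix()
    ya=np.degrees(np.arctan2(M[1,1],M[0,1]));tilt=np.degrees(np.arccos(-M[2,2]))
    yt=ya if yang is None else yang
    a=np.radians(yt);Y=np.array([np.cos(a),np.sin(a),0]);X=np.array([-np.sin(a),np.cos(a),0])
    d=np.array(target)-s['tool_pos']
    print('t',round(s['time'],2),'pos',s['tool_pos'].round(4),'yang',ya.round(2),'tilt',tilt.round(2),'F',s['wrist_force'].round(1),'w',round(s['width'],3),'g',round(s['grip_force'],1))
    print('turn z (deg)',round(ya-yt,2),'shift after turn x,y,z',(X@d).round(4),(Y@d).round(4),(-d[2]).round(4))
E
python3 -c "
from h import *
rel([.617,.2955,.07],-61.8)"
```

```text
t 2.23 pos [ 0.4424 -0.131   0.2318] yang -61.81 tilt 0.07 F [ 0.6 -0.4 -0.1] w 1.002 g 0.0
turn z (deg) -0.01 shift after turn x,y,z 0.3555 -0.2934 0.1618
```

drive_tool --pt "0 0 0 0.0297 -0.0245 0 1" --pt "0 0 0 0.0297 -0.0245 0 1" --pt "0 0 0 0.0297 -0.0245 0 1" --pt "0 0 0 0.0297 -0.0245 0 1" --pt "0 0 0 0.0297 -0.0245 0 1" --pt "0 0 0 0.0297 -0.0245 0 1" --pt "0 0 0 0.0297 -0.0245 0 1" --pt "0 0 0 0.0297 -0.0245 0 1"

```text
time: 2.9
tool_pos: [0.5592, 0.1542, 0.2315]
tcp_rot: [3.047, 0.766, 0.001]
wrist_force: [0.3, -0.4, -0.2]
width: 1.002
grip_force: 0.0
```

drive_tool --pt "0 0 0 0.0297 -0.0245 0 1" --pt "0 0 0 0.0297 -0.0245 0 1" --pt "0 0 0 0.0297 -0.0245 0 1" --pt "0 0 0 0.029 -0.024 0 1" --pt "0 0 0 0 0 0.035 1" --pt "0 0 0 0 0 0.035 1" --pt "0 0 0 0 0 0 1"

```text
time: 3.48
tool_pos: [0.6119, 0.2929, 0.1527]
tcp_rot: [3.044, 0.767, -0.021]
wrist_force: [-1.6, -0.5, -1.5]
width: 0.999
grip_force: 0.0
```

```bash
python3 -c "
from h import *
rel([.617,.2955,.07],-61.8)
for n in('top','side'):
    p=read_camera(n);save(p,n+'1.png')
a=cv2.imread('pics/top1.png')[150:260,220:330];b=cv2.imread('pics/side1.png')[150:260,220:330]
cv2.imwrite('pics/c3.png',cv2.resize(np.hstack([a,b]),None,fx=3.5,fy=3.5,interpolation=cv2.INTER_CUBIC))
"
```

```text
t 3.48 pos [0.6119 0.2929 0.1527] yang -61.72 tilt 0.78 F [-1.6 -0.5 -1.5] w 0.999 g 0.0
turn z (deg) 0.08 shift after turn x,y,z 0.0057 0.0001 0.0827
```

View pics/c3.png

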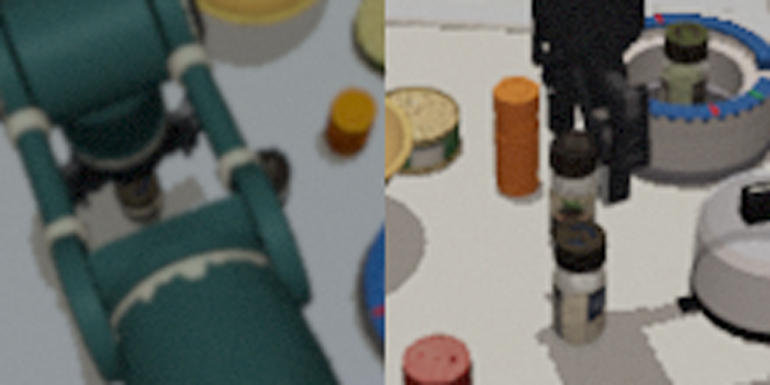

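```bash
python3 -c "
from h import *
rel([.617,.2955,.07],-61.8)
p=read_camera('side');print(proj(p,status.read_state()['tool_pos']))"
```

```text
t 3.58 pos [0.6151 0.2933 0.1592] yang -61.79 tilt 0.3 F [ 0.3 -0.1  0.6] w 1.001 g 0.0
turn z (deg) 0.01 shift after turn x,y,z 0.0027 -0.0011 0.0892
[275.49498284 197.87593997]
```

drive_tool --pt "0 0 0 0.0027 -0.001 0.03 1" --pt "0 0 0 0 0 0.03 1" --pt "0 0 0 0 0 0.029 1" --pt "0 0 0 0 0 0 1" --pt "0 0 0 0 0 0 0" --pt "0 0 0 0 0 0 0" --pt "0 0 0 0 0 0 0" --pt "0 0 0 0 0 0 0" --force 40

```text
time: 4.3
tool_pos: [0.6209, 0.297, 0.0761]
tcp_rot: [-3.046, -0.765, -0.009]
wrist_force: [-4.4, 3.4, 12.3]
width: 0.466
grip_force: 38.6
```

drive_tool --pt "0 0 0 0 0 0 0" --pt "0 0 0 0 0 0 0" --pt "0 0 0 0 0 0 0" --pt "0 0 0 0 0 0 0"

```text
time: 4.63
tool_pos: [0.621, 0.2972, 0.0762]
tcp_rot: [-3.046, -0.765, -0.009]
wrist_force: [-0.6, -0.0, 7.5]
width: 0.462
grip_force: 40.3
```

```bash
python3 -c "
from h import *
rel([.617,.2955,.22],-61.8)"
```

```text
t 4.63 pos [0.621  0.2972 0.0762] yang -61.79 tilt 0.34 F [-0.6 -0.   7.5] w 0.462 g 40.3
turn z (deg) 0.01 shift after turn x,y,z -0.0043 -0.0004 -0.1438
```

drive_tool --pt "0 0 0 0 0 -0.025 0" --pt "0 0 0 0 0 -0.04 0" --pt "0 0 0 0 0 -0.04 0" --pt "0 0 0 0 0 -0.04 0" --pt "0 0 0 -0.0258 0.0239 0 0" --pt "0 0 0 -0.0258 0.0239 0 0" --pt "0 0 0 -0.0258 0.0239 0 0" --pt "0 0 0 -0.0258 0.0239 0 0"

```text
time: 5.3
tool_pos: [0.5725, 0.1621, 0.2186]
tcp_rot: [3.046, 0.767, 0.003]
wrist_force: [0.4, 0.5, -0.7]
width: 0.465
grip_force: 40.8
```

drive_tool --pt "0 0 0 -0.0258 0.0239 0 0" --pt "0 0 0 -0.0258 0.0239 0 0" --pt "0 0 0 -0.0258 0.0239 0 0" --pt "0 0 0 -0.0258 0.0239 0 0" --pt "0 0 0 -0.0258 0.0239 0 0" --pt "0 0 0 0 0 0 0" --pt "0 0 0 0 0 0 0"

```text
time: 5.88
tool_pos: [0.5154, -0.0047, 0.2182]
tcp_rot: [3.048, 0.76, 0.002]
wrist_force: [0.9, 1.3, -0.4]
width: 0.463
grip_force: 40.8
```

```bash
python3 - <<'E'
from h import *
p=read_camera('side');t=read_camera('top');rel([.5178,-.002,.22],-61.8)
for n,q in(('side',p),('top',t)):
    save(q,n+'2.png')
    for m in masks_of(q,'jar_a'): print(n,m['score'],m['bbox'])
    pos=status.read_state()['tool_pos']
    print(proj(q,pos), 'expected jar bottom',proj(q,pos-[.0038,.002,.0762]))
b=cv2.imread('pics/side2.png')[110:240,230:370];a=cv2.imread('pics/top2.png')[170:300,290:430]
cv2.imwrite('pics/c4.png',cv2.resize(np.hstack([b,a]),None,fx=2.85,fy=2.85,interpolation=cv2.INTER_CUBIC))
E
```

```text
t 5.98 pos [ 0.5161 -0.0029  0.218 ] yang -61.83 tilt 0.09 F [-0.5 -0.7 -1.2] w 0.467 g 40.8
turn z (deg) -0.03 shift after turn x,y,z 0.002 -0.0 -0.002
side 0.93 [248.3, 170.6, 268.1, 204.7]
side 0.92 [311.5, 119.9, 325.4, 151.7]
side 0.64 [268.2, 187.3, 279.6, 223.2]
side 0.55 [300.5, 156.0, 311.9, 180.2]
[316.56444257 125.12581497] expected jar bottom [315.70900114 146.93659898]
top 0.72 [314.0, 174.3, 329.1, 197.0]
top 0.65 [290.2, 187.1, 302.5, 211.3]
top 0.56 [333.7, 219.8, 353.7, 236.6]
top 0.52 [357.1, 240.8, 370.0, 243.5]
[365.92711398 232.40108914] expected jar bottom [361.69628306 237.38772622]
```

View pics/c4.png

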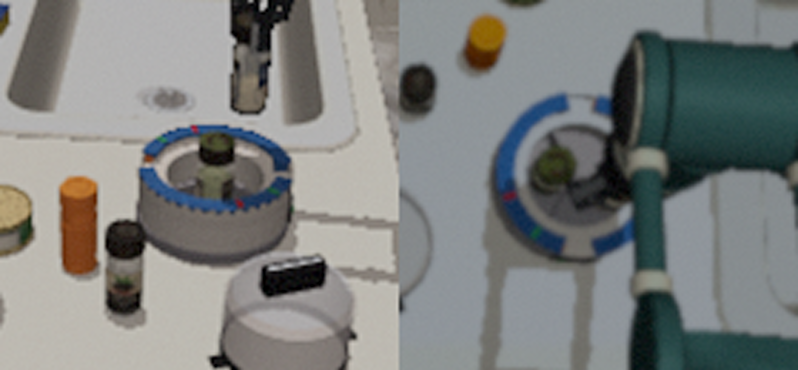

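```bash
python3 - <<'E'
from h import *
from scipy.optimize import least_squares
p=read_camera('side')
m=[m for m in masks_of(p,'jar_a') if m['bbox'][0]>305 and m['bbox'][1]<140][0]
ys=np.where(m['mask'].any(1))[0]
for y in ys[::3]:
    x=np.where(m['mask'][y])[0];print(y,x.min(),x.max())
G=p['color'].astype(int).sum(2)
for y in(136,140,144,148,150,152): print(y,G[y,306:332])
zb=.142
a=np.linspace(0,2*np.pi,90)
def bb(x,h=.08):
    P=np.array([proj(p,(x[0]+.0205*np.cos(t),x[1]+.0205*np.sin(t),z)) for t in a for z in(zb,zb+h)]);return P[:,0].min(),P[:,0].max(),P[:,1].max()
pos=status.read_state()['tool_pos'];print(bb(pos-[.0038,.002,0]),'at tcp',bb(pos), 'cell1',bb([.514,-.004]))
E
```

```text
115 316 317
118 313 318
121 312 317
124 312 317
127 312 317
130 312 325
133 311 325
136 311 325
139 311 325
142 311 324
145 311 323
148 311 323
151 316 319
136 [537 538 535 548 439 194 249 235 276 298 289 300 286 296 226 117 176 146
 444 547 538 517 452 397 354 314]
140 [538 532 539 549 448 217 215 235 325 352 348 342 344 311 204  82 156 167
 435 549 535 536 478 397 369 334]
144 [533 533 537 552 444 201 202 238 309 316 323 324 323 290 288 319 278 446
 550 533 530 540 494 415 385 338]
148 [532 537 536 545 432  97 160 228 284 299 318 310 305 287 269 197 308 490
 542 537 537 538 510 436 393 357]
150 [534 535 538 538 546 555 494 406 417 322 108 116  98 312 414 495 550 540
 532 530 536 538 514 455 398 367]
152 [543 548 549 545 538 533 529 529 540 545 539 524 524 528 540 537 536 539
 537 531 534 540 521 456 399 362]
(np.float64(309.1996338074448), np.float64(324.8206409862062), np.float64(150.2792398526199)) at tcp (np.float64(307.98122769703116), np.float64(323.56591448288117), np.float64(150.54433362094875)) cell1 (np.float64(308.64817802398), np.float64(324.2444452246948), np.float64(150.26865748595313))
```

drive_tool --pt "0 0 0 0.0036 0.0008 0 0" --pt "0 0 0 0 0 0.03 0" --pt "0 0 0 0 0 0.03 0" --pt "0 0 0 0 0 0.016 0" --pt "0 0 0 0 0 0.01 0" --pt "0 0 0 0 0 0.01 0" --pt "0 0 0 0 0 0.005 0" --pt "0 0 0 0 0 0 0"

```text
time: 6.85
tool_pos: [0.5191, -0.002, 0.1156]
tcp_rot: [-3.046, -0.766, 0.002]
wrist_force: [-1.2, 0.5, -0.2]
width: 0.466
grip_force: 40.8
```

```bash
python3 -c "
from h import *
rel([.5198,-.002,.1],-61.8)"
```

```text
t 6.85 pos [ 0.5191 -0.002   0.1156] yang -61.78 tilt 0.06 F [-1.2  0.5 -0.2] w 0.466 g 40.8
turn z (deg) 0.02 shift after turn x,y,z 0.0006 0.0004 0.0156
```

Bottom is at about 39 mm, below the divider tops, with no contact force. I'll lower it the rest of the way and release.

drive_tool --pt "0 0 0 0 0 0.006 0" --pt "0 0 0 0 0 0.006 0" --pt "0 0 0 0 0 0.004 0" --pt "0 0 0 0 0 0.002 0" --pt "0 0 0 0 0 0 0"

```text
time: 7.27
tool_pos: [0.5194, -0.0022, 0.0984]
tcp_rot: [3.047, 0.765, 0.001]
wrist_force: [-0.5, -0.2, -0.8]
width: 0.466
grip_force: 40.8
```

```bash
python3 -c "
from h import *
rel([.5198,-.002,.1],-61.8)"
```

```text
t 7.27 pos [ 0.5194 -0.0022  0.0984] yang -61.81 tilt 0.02 F [-0.5 -0.2 -0.8] w 0.466 g 40.8
turn z (deg) -0.01 shift after turn x,y,z 0.0004 -0.0 -0.0016
```

drive_tool --pt "0 0 0 0 0 0.0015 0" --pt "0 0 0 0 0 0 0" --pt "0 0 0 0 0 0 0.72" --pt "0 0 0 0 0 0 0.72" --pt "0 0 0 0 0 0 0.72" --pt "0 0 0 0 0 -0.02 0.72" --pt "0 0 0 0 0 -0.04 0.72" --pt "0 0 0 0 0 -0.04 0.72"

```text
time: 7.93
tool_pos: [0.5171, -0.0021, 0.1955]
tcp_rot: [-3.045, -0.765, 0.008]
wrist_force: [0.7, 0.1, 0.7]
width: 0.719
grip_force: 0.0
```

```bash
python3 -c "
from h import *
rel([.630,.184,.20],58.2)"
```

```text
t 7.93 pos [ 0.5171 -0.0021  0.1955] yang -61.8 tilt 0.32 F [0.7 0.1 0.7] w 0.719 g 0.0
turn z (deg) -120.0 shift after turn x,y,z 0.0022 0.2177 -0.0045
```

drive_tool --pt "0 0 -7.1 0 0 -0.005 0.8" --pt "0 0 -7.1 0 0 0 0.8" --pt "0 0 -7.1 0 0 0 0.8" --pt "0 0 -7.1 0 0 0 0.9" --pt "0 0 -7.1 0 0 0 0.9" --pt "0 0 -7.1 0 0 0 1" --pt "0 0 -7.1 0 0 0 1" --pt "0 0 -7.1 0 0 0 1"

```text
time: 8.6
tool_pos: [0.5191, -0.0022, 0.2016]
tcp_rot: [-2.31, -2.129, 0.0]
wrist_force: [0.8, 0.5, -0.7]
width: 0.999
grip_force: 0.0
```

drive_tool --pt "0 0 -7.1 0 0 0 1" --pt "0 0 -7.1 0 0 0 1" --pt "0 0 -7.1 0 0 0 1" --pt "0 0 -7.1 0 0 0 1" --pt "0 0 -7.1 0 0 0 1" --pt "0 0 -7.1 0 0 0 1" --pt "0 0 -7.1 0 0 0 1" --pt "0 0 -6.4 0 0 0 1"

```text
time: 9.27
tool_pos: [0.5191, -0.0022, 0.2015]
tcp_rot: [-1.037, -2.965, 0.0]
wrist_force: [-0.1, 0.7, 0.5]
width: 0.999
grip_force: 0.0
```

drive_tool --pt "0 0 -7.1 0 0.02 0 1" --pt "0 0 0 0 0.04 0 1" --pt "0 0 0 0 0.04 0 1" --pt "0 0 0 0 0.04 0 1" --pt "0 0 0 0 0.04 0 1" --pt "0 0 0 0 0.036 0 1" --pt "0 0 0 0 0 0 1" --pt "0 0 0 0 0 0 1"

```text
time: 9.93
tool_pos: [0.6354, 0.1816, 0.2007]
tcp_rot: [-0.856, -3.022, 0.001]
wrist_force: [-0.4, 0.3, -0.1]
width: 0.995
grip_force: 0.0
```

```bash
python3 - <<'E'
from h import *
s=read_camera('side');rel([.630,.184,.075],58.2)
for m in masks_of(s,'jar_a'):
    print(m['score'],m['bbox'])
E
```

```text
t 9.98 pos [0.6347 0.1803 0.2009] yang 58.28 tilt 0.1 F [ 0.2 -0.4 -0.8] w 0.999 g 0.0
turn z (deg) 0.08 shift after turn x,y,z 0.006 0.0006 0.1259
0.92 [250.0, 170.5, 267.2, 205.1]
0.89 [267.0, 186.1, 280.1, 219.7]
0.51 [299.3, 155.2, 312.5, 181.7]
0.46 [312.2, 152.9, 321.0, 179.2]
0.41 [277.3, 154.6, 334.9, 203.3]
```

drive_tool --pt "0 0 0 0.006 0.001 0 1" --pt "0 0 0 0 0 0.035 1" --pt "0 0 0 0 0 0.035 1" --pt "0 0 0 0 0 0.035 1" --pt "0 0 0 0 0 0.021 1" --pt "0 0 0 0 0 0 1" --pt "0 0 0 0 0 0 0" --pt "0 0 0 0 0 0 0"

```text
time: 10.7
tool_pos: [0.6315, 0.1836, 0.0779]
tcp_rot: [0.861, 3.019, 0.002]
wrist_force: [1.1, -0.1, 1.8]
width: 0.749
grip_force: 0.0
```

drive_tool --pt "0 0 0 0 0 0 0" --pt "0 0 0 0 0 0 0" --pt "0 0 0 0 0 0 0" --pt "0 0 0 0 0 0 0" --pt "0 0 0 0 0 0 0"

```text
time: 11.12
tool_pos: [0.6325, 0.1842, 0.079]
tcp_rot: [0.859, 3.017, 0.003]
wrist_force: [-2.0, -0.7, 7.0]
width: 0.461
grip_force: 39.9
```

```bash
python3 - <<'E'
from h import *
rel([.630,.184,.075],58.2);rel([.5674,-.0057,.215],58.2)
E
```

```text
t 11.12 pos [0.6325 0.1842 0.079 ] yang 58.21 tilt 0.27 F [-2.  -0.7  7. ] w 0.461 g 39.9
turn z (deg) 0.01 shift after turn x,y,z 0.0021 -0.0015 0.004
t 11.12 pos [0.6325 0.1842 0.079 ] yang 58.21 tilt 0.27 F [-2.  -0.7  7. ] w 0.461 g 39.9
turn z (deg) 0.01 shift after turn x,y,z -0.0447 -0.1957 -0.136
```

drive_tool --pt "0 0 0 0 0 -0.025 0" --pt "0 0 0 0 0 -0.041 0" --pt "0 0 0 0 0 -0.041 0" --pt "0 0 0 0 0 -0.041 0" --pt "0 0 0 -0.008 -0.035 0 0" --pt "0 0 0 -0.008 -0.035 0 0" --pt "0 0 0 -0.008 -0.035 0 0" --pt "0 0 0 -0.008 -0.035 0 0"

```text
time: 11.78
tool_pos: [0.5836, 0.0472, 0.225]
tcp_rot: [0.858, 3.02, 0.001]
wrist_force: [0.7, -0.8, -1.3]
width: 0.465
grip_force: 40.8
```

drive_tool --pt "0 0 0 -0.008 -0.035 0 0" --pt "0 0 0 -0.007 -0.021 0 0" --pt "0 0 0 0 0 0 0" --pt "0 0 0 0 0 0 0"

```text
time: 12.12
tool_pos: [0.5671, -0.0084, 0.2246]
tcp_rot: [0.864, 3.019, 0.001]
wrist_force: [-0.4, 0.4, -1.6]
width: 0.463
grip_force: 40.8
```

```bash
python3 - <<'E'
from h import *
p=read_camera('side');rel([.5694,-.0069,.101],58.2)
pos=status.read_state()['tool_pos']
for m in masks_of(p,'jar_a'): print(m['score'],m['bbox'])
c=proj(p,pos+[-.002,.0012,-.079]);print(c,'cell2',proj(p,[.5674,-.0057,.142]))
G=p['color'].astype(int).sum(2);u,v=int(c[0]),int(c[1])
for y in range(v-9,v+8,3): print(y,u-12,G[y,u-12:u+14])
E
```

```text
t 12.17 pos [ 0.5674 -0.0074  0.2245] yang 58.13 tilt 0.09 F [ 0.9  1.4 -1. ] w 0.462 g 40.8
turn z (deg) -0.07 shift after turn x,y,z -0.0014 0.0015 0.1235
0.82 [302.0, 154.6, 311.2, 183.1]
0.69 [247.8, 170.6, 267.4, 208.1]
0.66 [309.1, 150.3, 321.8, 177.5]
0.28 [275.8, 154.1, 335.3, 203.3]
[298.88230627 144.6777696 ] cell2 [298.17595133 145.69552863]
135 286 [533 536 535 532 532 537 548 438 162 264 241 160 111  84  79  80 121 192
 242 214 435 545 536 535 533 532]
138 286 [541 533 532 536 535 534 550 442  30  95 112 114 132 122 106 115 114 108
  74  53 432 553 536 536 534 531]
141 286 [403 425 448 450 451 436 486 410  37  31  38  58 101 118  96  78  67  64
  48  36 440 552 537 534 529 537]
144 286 [343 347 341 321 307 324 360 289 160 176 151 139 152 129 111 120 137 146
 127 311 496 547 534 533 535 535]
147 286 [405 370 389 374 369 356 399 441 486 413 286 375 318 108 105 323 420 415
 492 547 536 539 533 535 532 534]
150 286 [538 540 535 540 540 535 537 540 544 535 537 539 534 538 533 537 534 535
 529 535 532 531 545 515 348  71]
```

drive_tool --pt "0 0 0 -0.0015 0.0017 0 0" --pt "0 0 0 0 0 0.035 0" --pt "0 0 0 0 0 0.03 0" --pt "0 0 0 0 0 0.016 0" --pt "0 0 0 0 0 0.01 0" --pt "0 0 0 0 0 0.01 0" --pt "0 0 0 0 0 0.005 0" --pt "0 0 0 0 0 0 0"

```text
time: 12.88
tool_pos: [0.5693, -0.0063, 0.1172]
tcp_rot: [-0.859, -3.021, 0.0]
wrist_force: [-1.3, -0.3, -2.0]
width: 0.458
grip_force: 40.9
```

```bash
python3 -c "
from h import *
rel([.5694,-.0069,.101],58.2)"
```

```text
t 12.88 pos [ 0.5693 -0.0063  0.1172] yang 58.24 tilt 0.05 F [-1.3 -0.3 -2. ] w 0.458 g 40.9
turn z (deg) 0.04 shift after turn x,y,z -0.0004 -0.0005 0.0162
```

drive_tool --pt "0 0 0 0 0 0.006 0" --pt "0 0 0 0 0 0.006 0" --pt "0 0 0 0 0 0.004 0" --pt "0 0 0 0 0 0.002 0" --pt "0 0 0 0 0 0 0" --pt "0 0 0 0 0 0 0"

```text
time: 13.38
tool_pos: [0.5701, -0.007, 0.1011]
tcp_rot: [0.86, 3.02, 0.0]
wrist_force: [-1.6, -0.6, 6.0]
width: 0.462
grip_force: 41.4
```

```bash
python3 -c "
from h import *
rel([.5694,-.0069,.101],58.2)"
```

```text
t 13.38 pos [ 0.5701 -0.007   0.1011] yang 58.19 tilt 0.1 F [-1.6 -0.6  6. ] w 0.462 g 41.4
turn z (deg) -0.01 shift after turn x,y,z 0.0007 -0.0003 0.0001
```

drive_tool --pt "0 0 0 0 0 0 0.72" --pt "0 0 0 0 0 0 0.72" --pt "0 0 0 0 0 0 0.72" --pt "0 0 0 0 0 -0.02 0.72" --pt "0 0 0 0 0 -0.04 0.72" --pt "0 0 0 0 0 -0.04 0.72" --pt "0 0 0 0 0 0 0.72"

```text
time: 13.97
tool_pos: [0.5747, -0.007, 0.2088]
tcp_rot: [0.857, 3.008, 0.005]
wrist_force: [1.3, -0.4, 1.8]
width: 0.721
grip_force: 0.0
```

drive_tool --pt "0 0 -6.7 0 0 0 0.6" --pt "0 0 -6.7 0 0 0 0.6" --pt "0 0 -6.7 0 0 0 0.6" --pt "0 0 -6.7 0 0 0 0.6" --pt "0 0 -6.7 0 0 0 0.6" --pt "0 0 -6.7 0 0 0 0.6" --pt "0 0 -6.7 0 0 0 0.6" --pt "0 0 -6.7 0 0 0 0.6"

```text
time: 14.63
tool_pos: [0.5693, -0.0067, 0.1993]
tcp_rot: [0.603, -3.083, -0.0]
wrist_force: [-0.6, 0.1, -0.4]
width: 0.598
grip_force: 0.0
```

```bash
python3 - <<'E'
from h import *
rel([.465,.229,.2],111.8)
E
```

```text
t 14.63 pos [ 0.5693 -0.0067  0.1993] yang 112.13 tilt 0.01 F [-0.6  0.1 -0.4] w 0.598 g 0.0
turn z (deg) 0.33 shift after turn x,y,z 0.0093 0.2576 -0.0007
```

drive_tool --pt "0 0 0.33 0.0013 0.0368 0 0.6" --pt "0 0 0 0.0013 0.0368 0 0.6" --pt "0 0 0 0.0013 0.0368 0 0.6" --pt "0 0 0 0.0013 0.0368 0 0.6" --pt "0 0 0 0.0013 0.0368 0 0.6" --pt "0 0 0 0.0013 0.0368 0 0.6" --pt "0 0 0 0.0013 0.0368 0 0.6" --pt "0 0 0 0 0 0 0.6"

```text
time: 15.3
tool_pos: [0.4637, 0.2346, 0.1995]
tcp_rot: [0.593, -3.085, -0.005]
wrist_force: [0.7, -1.0, 0.1]
width: 0.599
grip_force: 0.0
```

```bash
python3 - <<'E'
from h import *
p=read_camera('side');t=read_camera('top');rel([.465,.229,.085],111.8)
save(p,'side3.png');save(t,'top3.png')
b=cv2.imread('pics/side3.png')[130:260,230:370];a=cv2.imread('pics/top3.png')[180:310,250:390]
cv2.imwrite('pics/c5.png',cv2.resize(np.hstack([b,a]),None,fx=2.85,fy=2.85,interpolation=cv2.INTER_CUBIC))
pos=status.read_state()['tool_pos'];print(proj(p,pos))
E
```

```text
t 15.4 pos [0.4657 0.2308 0.1995] yang 111.67 tilt 0.01 F [ 0.4 -0.3  0. ] w 0.596 g 0.0
turn z (deg) -0.13 shift after turn x,y,z 0.0013 -0.0014 0.1145
[336.5383076  174.81471582]
```

View pics/c5.png

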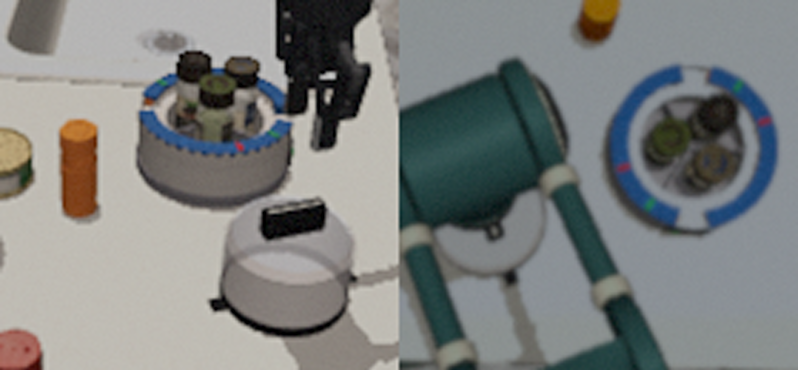

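drive_tool --pt "0 0 -0.1 0.0013 -0.0014 0.03 0.6" --pt "0 0 0 0 0 0.035 0.6" --pt "0 0 0 0 0 0.03 0.6" --pt "0 0 0 0 0 0.0165 0.6" --pt "0 0 0 0 0 0 0.6" --pt "0 0 0 0 0 0 0" --pt "0 0 0 0 0 0 0" --pt "0 0 0 0 0 0 0" --force 70

```text
time: 16.07
tool_pos: [0.4678, 0.228, 0.0905]
tcp_rot: [-0.586, 3.083, 0.001]
wrist_force: [-0.2, -0.3, -0.6]
width: 0.216
grip_force: 69.9
```

drive_tool --pt "0 0 0 0 0 0 0" --pt "0 0 0 0 0 0 0" --pt "0 0 0 0 0 0 0" --pt "0 0 0 0 0 0 0" --pt "0 0 0 0 0 0 0"

```text
time: 16.48
tool_pos: [0.4676, 0.2282, 0.0904]
tcp_rot: [-0.587, 3.082, 0.0]
wrist_force: [1.0, -2.7, 6.6]
width: 0.218
grip_force: 71.0
```

```bash
python3 - <<'E'
from h import *
rel([.465,.229,.085],111.8)
E
```

```text
t 16.48 pos [0.4676 0.2282 0.0904] yang 111.58 tilt 0.25 F [ 1.  -2.7  6.6] w 0.218 g 71.0
turn z (deg) -0.22 shift after turn x,y,z 0.0021 0.0017 0.0054
```

drive_tool --pt "0 0 0 0 0 -0.02 0" --pt "0 0 0 0 0 -0.03 0" --pt "0 0 0 0 0 -0.035 0" --pt "0 0 0 0 0 -0.035 0" --pt "0 0 5.85 0 0 -0.03 0" --pt "0 0 5.85 0 0 0 0" --pt "0 0 5.85 0 0 0 0" --pt "0 0 5.85 0 0 0 0"

```text
time: 17.15
tool_pos: [0.4657, 0.2281, 0.2394]
tcp_rot: [0.058, 3.14, 0.002]
wrist_force: [-0.1, 0.4, -0.7]
width: 0.212
grip_force: 70.0
```

drive_tool --pt "0 0 0 -0.0117 -0.0308 0 0" --pt "0 0 0 -0.0117 -0.0308 0 0" --pt "0 0 0 -0.0117 -0.0308 0 0" --pt "0 0 0 -0.0117 -0.0308 0 0" --pt "0 0 0 -0.0117 -0.0308 0 0" --pt "0 0 0 -0.0117 -0.0308 0 0" --pt "0 0 0 -0.0117 -0.0308 0 0" --pt "0 0 0 0 0 0 0"

```text
time: 17.82
tool_pos: [0.5419, 0.0049, 0.2382]
tcp_rot: [0.056, 3.14, -0.005]
wrist_force: [0.2, 0.3, -1.2]
width: 0.215
grip_force: 70.0
```

drive_tool --pt "0 0 0 0 0 0 0" --pt "0 0 0 0 0 0 0"

```text
time: 17.98
tool_pos: [0.5402, 0.01, 0.2379]
tcp_rot: [-0.051, -3.14, -0.001]
wrist_force: [-0.1, -0.1, -1.0]
width: 0.214
grip_force: 70.0
```

```bash
python3 - <<'E'
from h import *
p=read_camera('side');rel([.543,.0104,.1524],88.2)
save(p,'side4.png')
s=status.read_state();pos=s['tool_pos'];zb=pos[2]-.0904;zb=float(zb)
a=np.radians(-1.8);L=np.array([np.cos(a),np.sin(a),0])
c=np.array([pos[0]-.0021,pos[1],zb])
im=cv2.imread('pics/side4.png')[60:210,240:380]
im=cv2.resize(im,None,fx=5.3/1.4,fy=5.3/1.4,interpolation=cv2.INTER_CUBIC);f=5.3/1.4
def dot(X,col): u=(proj(p,X)-[240,60]+.5)*f-.5;cv2.circle(im,tuple(np.round(u).astype(int)),2,col,-1)
for sg in(1,-1): dot(c+L*.079*sg,(0,0,255))
for t in np.linspace(0,2*np.pi,40):
    dot(c+[.064*np.cos(t),.064*np.sin(t),0],(0,255,255))
    dot(np.array([.5412+.069*np.cos(t),.0105+.069*np.sin(t),.076]),(255,0,255))
cv2.imwrite('pics/c6.png',im);print(c,zb)
E
```

```text
t 18.03 pos [0.5401 0.0105 0.238 ] yang 88.19 tilt 0.06 F [-0.3 -0.8 -2.1] w 0.211 g 69.9
turn z (deg) -0.01 shift after turn x,y,z -0.0029 0.0 0.0856
[0.53801322 0.01046009 0.14761097] 0.14761097320600974
```

View pics/c6.png

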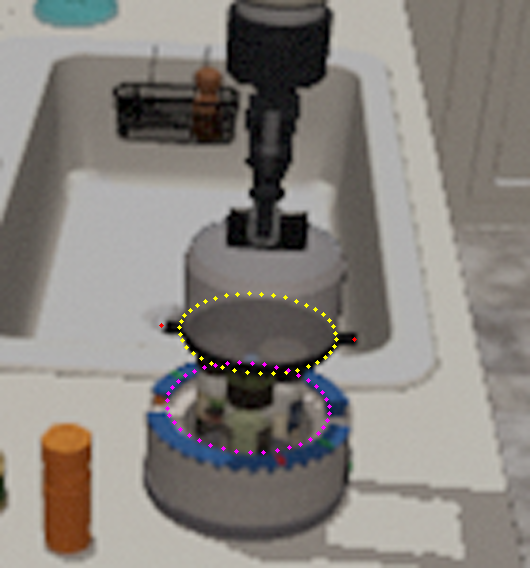

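drive_tool --pt "0 0 0 -0.0035 0 0 0" --pt "0 0 0 0 0 0.02 0" --pt "0 0 0 0 0 0.02 0" --pt "0 0 0 0 0 0.015 0" --pt "0 0 0 0 0 0.009 0" --pt "0 0 0 0 0 0.004 0" --pt "0 0 0 0 0 0.003 0" --pt "0 0 0 0 0 0 0"

```text
time: 18.7
tool_pos: [0.5443, 0.01, 0.1673]
tcp_rot: [0.049, 3.141, 0.0]
wrist_force: [-0.7, -0.0, -1.3]
width: 0.219
grip_force: 69.9
```

drive_tool --pt "0 0 0 0 0 0.003 0" --pt "0 0 0 0 0 0.002 0" --pt "0 0 0 0 0 0 0"

```text
time: 18.95
tool_pos: [0.5444, 0.0096, 0.1625]
tcp_rot: [0.05, 3.141, 0.0]
wrist_force: [-0.6, 0.2, -1.2]
width: 0.217
grip_force: 69.9
```

```bash
python3 - <<'E'
from h import *
rel([.543,.0104,.1524],88.2)
E
```

```text
t 18.95 pos [0.5444 0.0096 0.1625] yang 88.17 tilt 0.03 F [-0.6  0.2 -1.2] w 0.217 g 69.9
turn z (deg) -0.03 shift after turn x,y,z 0.0014 0.0008 0.0101
```

drive_tool --pt "0 0 0 0 0 0.003 0" --pt "0 0 0 0 0 0.003 0" --pt "0 0 0 0 0 0.003 0" --pt "0 0 0 0 0 0.002 0" --pt "0 0 0 0 0 0.002 0" --pt "0 0 0 0 0 0 0"

```text
time: 19.45
tool_pos: [0.5439, 0.0095, 0.1524]
tcp_rot: [-0.05, -3.141, 0.0]
wrist_force: [-8.8, 0.0, 17.0]
width: 0.218
grip_force: 72.3
```

```bash
python3 - <<'E'
from h import *
rel([.543,.0104,.1524],88.2);print(status.read_state()['torque'])
E
```

```text
t 19.45 pos [0.5439 0.0095 0.1524] yang 88.17 tilt 0.03 F [-8.8  0.  17. ] w 0.218 g 72.3
turn z (deg) -0.03 shift after turn x,y,z 0.001 0.0009 -0.0
[ 0.02264729  1.40912004 -0.02585385]
```

drive_tool --pt "0 0 0 0.002 0 -0.0005 0" --pt "0 0 0 0 0 0 0" --pt "0 0 0 0 0 0 0"

```text
time: 19.7
tool_pos: [0.5439, 0.0094, 0.1524]
tcp_rot: [0.05, 3.137, -0.0]
wrist_force: [-2.2, 0.0, 9.1]
width: 0.217
grip_force: 71.4
```

```bash
python3 - <<'E'
from h import *
rel([.543,.0104,.1524],88.2);print(status.read_state()['torque'])
E
```

```text
t 19.7 pos [0.5439 0.0094 0.1524] yang 88.17 tilt 0.25 F [-2.2  0.   9.1] w 0.217 g 71.4
turn z (deg) -0.03 shift after turn x,y,z 0.0009 0.0009 -0.0
[-0.02863677  0.30005566 -0.03076249]
```

drive_tool --pt "0 0 4 0 0 0 0" --pt "0 0 4 0 0 0 0" --pt "0 0 4 0 0 0 0" --pt "0 0 4 0 0 0 0" --pt "0 0 4 0 0 0 0" --pt "0 0 4 0 0 0 0" --pt "0 0 4 0 0 0 0" --pt "0 0 0 0 0 0 0"

```text
time: 20.37
tool_pos: [0.544, 0.0085, 0.1524]
tcp_rot: [0.81, 3.031, -0.002]
wrist_force: [-0.8, -3.9, 9.7]
width: 0.212
grip_force: 71.3
```

```bash
python3 - <<'E'
from h import *
rel([.543,.0104,.1524],53.8);print(status.read_state()['torque'])
E
```

```text
t 20.37 pos [0.544  0.0085 0.1524] yang 60.08 tilt 0.28 F [-0.8 -3.9  9.7] w 0.212 g 71.3
turn z (deg) 6.28 shift after turn x,y,z 0.0019 0.001 -0.0
[-0.56256208  0.30141778  0.13836529]
```

drive_tool --pt "0 0 3.2 0 0 0 0" --pt "0 0 3.1 0 0 0 0" --pt "0 0 0 0 0 0 0" --pt "0 0 0 0 0 0 0" --pt "0 0 0 0 0 0 0"

```text
time: 20.78
tool_pos: [0.544, 0.0083, 0.1524]
tcp_rot: [0.971, 2.983, -0.002]
wrist_force: [-1.3, -3.4, 10.1]
width: 0.218
grip_force: 71.4
```

```bash
python3 - <<'E'
from h import *
s=read_camera('side');t=read_camera('top');save(s,'side5.png');save(t,'top5.png')
rel([.543,.0104,.1524],53.8);print(status.read_state()['torque'])
b=cv2.imread('pics/side5.png')[115:205,260:350];f=6
im=cv2.resize(b,None,fx=f,fy=f,interpolation=cv2.INTER_CUBIC)
pos=status.read_state()['tool_pos']
for col,ya in(((0,255,255),-36.2),((0,0,255),-46.2),((255,0,255),-26.2)):
    a=np.radians(ya);L=np.array([np.cos(a),np.sin(a),0])
    c=np.array([pos[0],pos[1],.172])-L*.0021
    for k in(-.032,.032):
        u=(proj(s,c+L*k)-[260,115]+.5)*f-.5;cv2.circle(im,tuple(np.round(u).astype(int)),2,col,-1)
a2=cv2.imread('pics/top5.png')[190:280,310:350]
cv2.imwrite('pics/c7.png',np.hstack([im,cv2.resize(a2,None,fx=f,fy=f,interpolation=cv2.INTER_CUBIC)]))
E
```

```text
t 20.88 pos [0.544  0.0083 0.1524] yang 53.92 tilt 0.28 F [-1.1 -4.3  9.1] w 0.214 g 71.4
turn z (deg) 0.12 shift after turn x,y,z 0.002 0.0012 0.0
[-0.70220839  0.37072281  0.21925355]
```

View pics/c7.png

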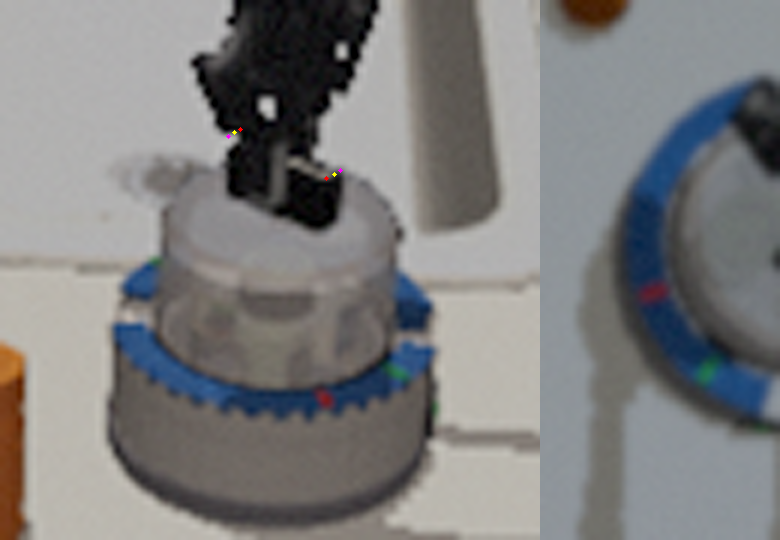

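```bash
python3 -c "
from h import *
rel([.543,.0104,.1524],53.8);print(workorder.finish_job())"
```

```text
t 20.88 pos [0.544  0.0083 0.1524] yang 53.92 tilt 0.28 F [-1.1 -4.3  9.1] w 0.214 g 71.4
turn z (deg) 0.12 shift after turn x,y,z 0.002 0.0012 0.0
the job is handed in; nothing more can be done
None
```

I handed the job in at 20.9 s: both jars are upright in the free cells, and the lid is seated, turned 34° clockwise to the green marks by the tool's angle, and still gripped; the job's verdict was not shown.

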